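# Restock the cheese forks and show the knife to the inspection camera

### The arm

A 6-joint arm with a two-finger parallel gripper is mounted at the origin on a cart in front of the work surface, level with it; the furniture and walls round the work are solid. World frame = base frame: x ahead of the robot, y to its left, z up, the work surface at z = 0. Lengths are in mm, angles in rad, forces in N, time in s.
With the tool pointing down it reaches from about 275 to 750 mm from the base axis. Payload 10.2 kg.
Tool frame: the origin (TCP) lies at the very end of the fingers, on their centre line; the grasp point (between the pads) lies 19 mm behind it; z points along the fingers, y is the direction in which the jaws open and shut (so a half turn about z gives the same grasp; the last joint's range is limited). The gripper opens to 85 mm and grips with 20 to 120 N. Pads are 22 mm wide; open, the fingers measure 114 mm over their backs; the gripper's body (76 mm by 85 mm) begins 54 mm behind the grasp point. The pads swing forward as they close: fully open they stand 13 mm farther back than shut.
Start: joints at [-1.342, 0.313, 1.498, -0, 1.331, -0.223], TCP at [229.196, -472.335, 209.194] pointing down, gripper open.
Joint ranges: [-2.94, 2.94], [-0.97, 2.17], [0.19, 2.56], [-1.23, 4.37], [0.02, 3.11], [-2.88, 2.88]. Speed limits (rad/s): [2.39, 2.39, 3.01, 3.14, 3.14, 3.14].

### API

Orientations are given as a unit quaternion [w, x, y, z].
In Python, from rig import readout, cams, finish_job gives the robot as it stands. The module is installed in compiled form; this text tells all that it offers.
- The arm moves only by the tool carry_out, never from a script. Its argument "steps" is one flat list of numbers, 7 for each row, row after row: the shift along the tool's x, y, z in cm, then the turn, a rotation vector about the tool's x, y, z in units of 5 degrees (1.0 is 5 degrees), then the opening, from -1 (shut) to 1 (fully open), so that 0 is half open. In form: [x, y, z, ax, ay, az, hand, x, y, z, ax, ay, az, hand, ...]. A call has 1 to 20 rows; each row shifts and turns the commanded pose from where the row before left it, along the tool's axes as they then stand; what a row does not reach is not made up. A row lasts 1/12 s, in which the tool goes at most 41.7 mm and 7.16 degrees, less where a joint would pass 70% of its speed; a pose out of reach is approached as far as the arm can. A call with a gripper value outside its range is refused whole. The fingers move at their own pace and stop on an object; "grip_force" is the grip in N (left out, the last holds). Time passes only in rows, so rows that do not move let the fingers close. It gives the time, the measured TCP pose, the force and the opening at its end, in the units of the state.
- readout.sense(): the state, without advancing time (a new reading comes with each control period).
- cams.capture(name): name is "side" or "top"; returns the picture (480x640x3 uint8, red, green, blue); there is no depth.
- cams.calibration(name): a dict with "fx", "fy", "cx", "cy" (pixels), "R" (3x3) and "t" (3): a world point X has camera coordinates R X + t. Camera axes: x right, y down, z forward; pixel columns grow to the right and rows downward; lengths in mm; the calibration is good to about 2 mm. A picture is of the moment at which its call begins. calibration takes no time and is no camera call.
- finish_job(): hands the job in, once; it reports no verdict.
The state is a dict: "time_s": time; "joints": joint angles; "dq": joint speeds; "tau": joint torques, N m; "eef_pos": TCP position; "ee_rot": TCP orientation; "force": force on the tool from outside, world axes, zero at the start; "wrist_torque": the same for the moment, N m; "grip_width": opening from 0.0 (shut) to 1.0 (fully open).
Only numpy, scipy, OpenCV 4.12 (cv2) and the standard library are available. Lean on these libraries where they do the work, as an engineer would, in place of code of your own. Each camera call takes 0.05 s, during which the arm holds its last target.

### The job

The cheese cutlery is dry: take the two wooden-handled forks out of the drying block and stand them, tines down, in the white holder, one in each well. Then take out the blue-handled knife and hold it up for the hygiene inspection camera, with the middle of its blade 12 cm straight in front of the lens, a flat side squarely facing the lens, and the handle at the top, upright in the picture. Finish while still holding the knife there, still and clear of the camera, and leave everything else on the buffet where it stands.

Things in the scene. Friction and masses are not known exactly. Their poses are not given: they have to be found in the camera images.
- fork_a: cheese fork, brown wooden handle, 170 mm long, 40 to 85 g. Flat handle 20 mm wide (y), 13 thick (x), 80 to 170 mm above the origin; round 16 mm bolster at 62 to 80; below it steel tines 18 mm wide, 4 thick. Origin: centre of the lower end; z along it to the handle end, x normal to the flats. Stands handle up in a slot of the drying block (which one varies), origin 45 mm below the block's top.
- fork_b: a second cheese fork, identical to the first
- knife: cheese knife, blue handle, 170 mm long, 40 to 85 g. Flat handle 20 mm wide (y), 13 thick (x), 80 to 170 mm above the origin; round 16 mm bolster at 62 to 80; below it flat steel blade 18 mm wide, 4 thick. Origin: centre of the lower end; z along it to the handle end, x normal to the flats. Stands handle up in a slot of the drying block (which one varies), origin 45 mm below the block's top.
- blade_mid (a point): the middle of the knife's blade, on its axis, 35 mm above its lower end
- drying_block: light wooden drying block, fixed, 62 (x) x 190 (y) x 55 mm; origin at the centre of its underside. Three slots in a row along its y at -60, 0 and +60 mm, each 21 mm along y, 7 mm along x, 45 mm deep; the tools' x and y axes are parallel to the block's (within about 3 degrees)
- holder: white ceramic cutlery holder, fixed, 56 (x) x 130 (y) x 90 mm, origin at the centre of its underside; two round wells, 28 mm wide, 80 mm deep, at y = -35 and +35 mm. A fork put in tines first stands on the well's floor, may lean up to about 12 degrees, and its whole handle sticks out
- well0 (a point): centre of the mouth of the holder's well at y = -35 mm, level with its top, 90 mm above the table
- well1 (a point): the same for the well at y = +35 mm
- camera_stand: inspection camera, fixed: round dark foot 100 mm wide, upright 16 mm post 350 mm tall, grey head (56 mm wide, about 75 long) whose height on the post varies by 60 mm between starts. The head faces the stand's own -x, roughly the robot, looking 30 degrees below level; black lens ringed in white. Origin: centre of the foot's underside
- view (a point): viewing spot in empty air on the lens axis, 120 mm before the lens, about 145 to 205 mm above the table. x axis: back to the lens (30 degrees above level); y: level, along the picture's width; z: up in the picture, leaning 30 degrees from vertical away from the camera. A knife shown rightly has its axes along these, handle to +z (or half turned about z)
- jam_bowl: bystander: white porcelain bowl of red jam, 141 mm across, 64 mm tall; origin at the centre of its underside
- pepper_mill: bystander: brown wooden pepper mill, 53 mm across, 155 mm tall; origin at the centre of its underside
- tealight_b: bystander: glass tea-light holder, 60 mm across, 64 mm tall; origin at the centre of its underside
- sugar_jar: bystander: white lidded porcelain jar, 93 mm across, 110 mm tall; origin at the centre of its underside
- cheese_slicer: bystander: cheese slicer with a wooden handle, lying flat, 216 x 60 x 21 mm; origin at the centre of its underside

How it is judged (in metres and radians):
On the way, in this order (a step that is already met when the one before it is completed fails the run):
1. both forks stand tines down in the holder, one in each well, and are let go ((((z of fork_a in the frame of holder below 0.02 m and horizontal distance between fork_a and well0 below 0.016 m and angle between fork_a's own z axis and vertical below 0.35 rad) and (z of fork_b in the frame of holder below 0.02 m and horizontal distance between fork_b and well1 below 0.016 m and angle between fork_b's own z axis and vertical below 0.35 rad)) or ((z of fork_a in the frame of holder below 0.02 m and horizontal distance between fork_a and well1 below 0.016 m and angle between fork_a's own z axis and vertical below 0.35 rad) and (z of fork_b in the frame of holder below 0.02 m and horizontal distance between fork_b and well0 below 0.016 m and angle between fork_b's own z axis and vertical below 0.35 rad))) and contact force between the fingers and fork_a below 0.1 N and contact force between the fingers and fork_b below 0.1 N), for 0.2 s.
2. the knife's blade is held at the viewing spot, flat side to the lens, handle up (distance between blade_mid and view below 0.025 m and angle between the x axis of knife and the x axis of view, either way round below 0.26 rad and angle between the y axis of knife and the y axis of view, either way round below 0.26 rad and angle between knife's own z axis and vertical below 0.95 rad and contact force between the fingers and knife above 1 N and contact force between knife and camera_stand below 0.2 N and linear speed of knife below 0.03 m/s and angular speed of knife below 0.2 rad/s), for 0.2 s.
At the end, for the whole second after the job is handed in: Forks stand tines down, one in each well (end within 10 mm of the floor, lean < 20 deg), let go. Knife held in the air at rest: blade middle within 25 mm of the spot 120 mm before the lens, flat side square and upright in the picture within 15 deg each, handle up, not touching the camera (all of step 1 and all of step 2); the arm keeps its last pose, push and grip.
It fails at once if a bystander (jam bowl, pepper mill, tea light, sugar jar or slicer) is pushed more than 30 mm or tipped (distance of any of jam_bowl, pepper_mill, tealight_b, sugar_jar, cheese_slicer from where it was at the start of the episode above 0.03 m or angle between any of jam_bowl, pepper_mill, tealight_b, sugar_jar, cheese_slicer's own z axis and vertical above 0.35 rad).
It fails at once if the knife is knocked against the camera or its stand (more than 5 N) (contact force between knife and camera_stand above 5 N).
It also fails if it takes over 72 s, if anything falls off the work surface, if the arm or the gripper's body presses on something with over 40 N, if the wrist force passes 120 N, or if a joint passes its speed limit or range.

## Working session

There is one attempt and no reset: what is moved stays moved. The work goes in short steps, Python scripts to look and compute and a tool call to move; the robot and the scene stay as the last step left them, time stands still between calls to the robot, and variables do not carry over. Pictures are saved under pics/ and viewed, and the job is handed in when it is done.

Besides the shell and the picture viewer there is one more tool, called after "Call:" by a JSON object that holds its "name" and its "arguments". carry_out: Moves the arm, as the interface text tells. Its arguments: {"type":"object","properties":{"steps":{"type":"array","items":{"type":"number"}},"grip_force":{"type":"number"}},"required":["steps"]}

```bash
mkdir -p pics; python3 - <<'E'
from rig import readout,cams
import cv2
print(readout.sense())
for n in("side","top"):
    c=cams.calibration(n);print(n,c)
    cv2.imwrite(f"pics/{n}0.png",cams.capture(n)[:,:,::-1])
E
```

```text
{'time_s': 0.0, 'joints': array([-1.34237696e+00,  3.13457766e-01,  1.49842609e+00, -6.73650928e-06,
        1.33096217e+00, -2.23379380e-01]), 'dq': array([ 0.001686  , -0.00040511, -0.00022486,  0.00082045,  0.00068029,
       -0.00074384]), 'tau': array([ 1.00124136e-03, -4.12262034e+01, -2.59740651e+01, -3.99231521e-05,
        4.22999947e-03,  8.69323856e-06]), 'eef_pos': array([ 229.14115015, -472.05433128,  208.63524477]), 'ee_rot': array([-6.26676785e-04,  9.74592686e-01,  2.23983711e-01, -4.85057810e-06]), 'force': array([ 0.02564634,  0.1851141 , -0.50416748]), 'wrist_torque': array([-0.03620856, -0.01661675, -0.02625588]), 'grip_width': 0.9977785392361007}
side {'fx': 587.4298891656309, 'fy': 587.4298891656309, 'cx': 323.24727105847757, 'cy': 242.11260562036256, 'R': array([[ 0.84134896, -0.54046007,  0.00590257],
       [-0.19023144, -0.30632513, -0.93272553],
       [ 0.50590901,  0.7836248 , -0.36053883]]), 't': array([-511.67243212,  181.5231614 , 1468.80544189])}
top {'fx': 443.7134190260472, 'fy': 443.7134190260472, 'cx': 322.3628488355752, 'cy': 247.70179820309502, 'R': array([[-0.0259831 , -0.99960792,  0.01043435],
       [-0.98507447,  0.02382587, -0.17047177],
       [ 0.17015632, -0.014708  , -0.98530731]]), 't': array([ -99.3732438 ,  578.6139636 , 1321.94239334])}
```

View pics/side0.png

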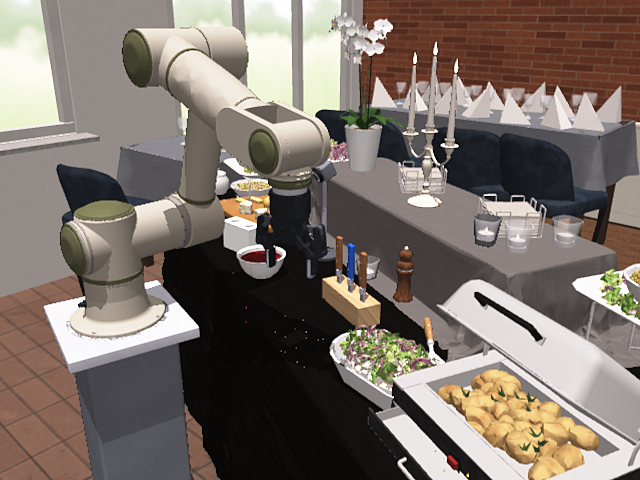

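View pics/top0.png

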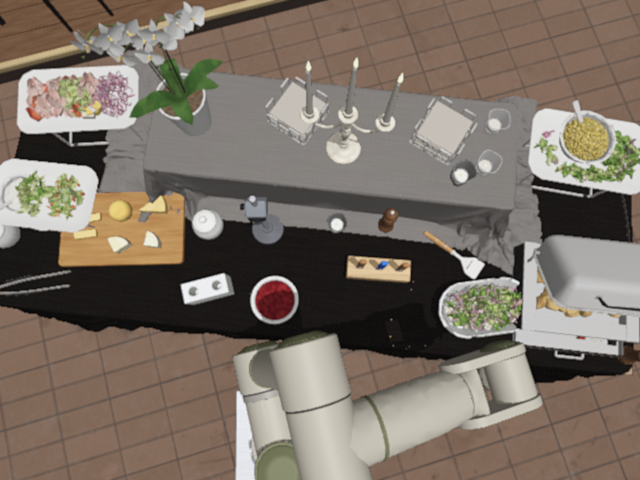

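The side view shows the block near (350,300) with a fork, the knife (blue, middle) and a fork in its slots. The top view shows the block near (378,268), the holder near (207,289), the camera near (263,215) and the jam bowl at (274,299). I'll zoom in on these.

```bash
python3 - <<'E'
import cv2
t=cv2.imread("pics/top0.png");s=cv2.imread("pics/side0.png")
cv2.imwrite("pics/t1.png",cv2.resize(t[180:320,170:300],None,fx=4.2,fy=4.2,interpolation=cv2.INTER_CUBIC))
cv2.imwrite("pics/t2.png",cv2.resize(t[200:290,320:480],None,fx=5,fy=5,interpolation=cv2.INTER_CUBIC))
cv2.imwrite("pics/s1.png",cv2.resize(s[140:340,210:450],None,fx=3,fy=3,interpolation=cv2.INTER_CUBIC))
E
```

```text
(no output)
```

View pics/t1.png

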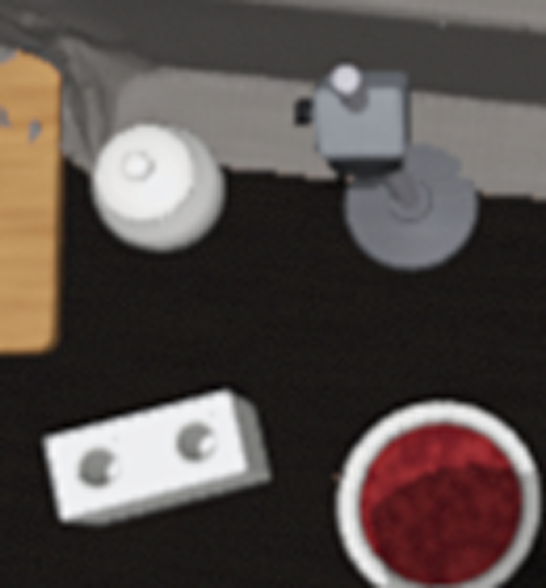

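View pics/t2.png

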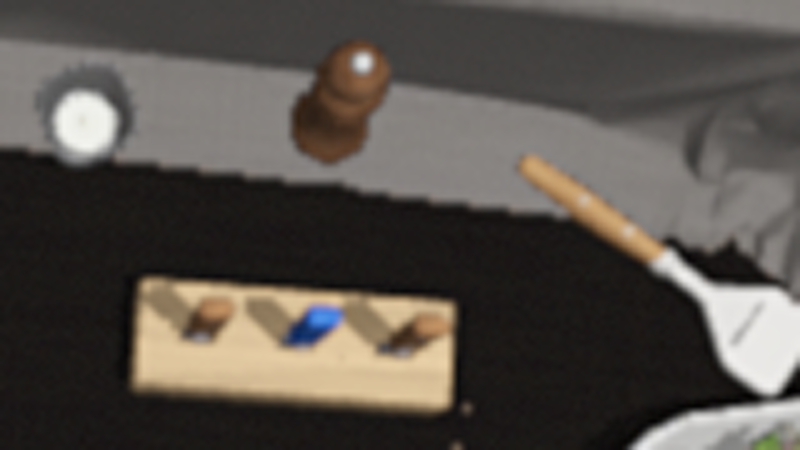

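View pics/s1.png

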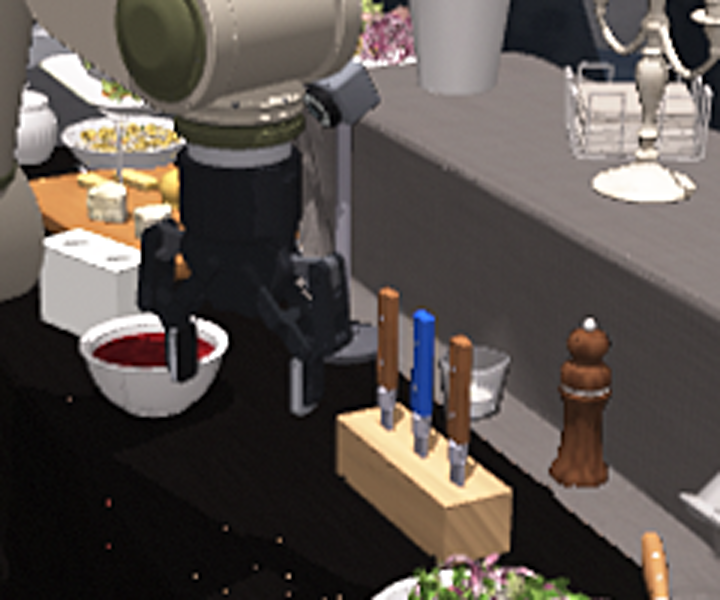

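```bash
cat > h.py <<'E'
import numpy as np, cv2
from rig import cams
from scipy.optimize import least_squares
C={n:cams.calibration(n) for n in("side","top")}
def proj(n,P):
    c=C[n];X=np.atleast_2d(P)@np.array(c["R"]).T+np.array(c["t"])
    return np.c_[c["fx"]*X[:,0]/X[:,2]+c["cx"],c["fy"]*X[:,1]/X[:,2]+c["cy"]]
def ray(n,uv,z):
    c=C[n];R=np.array(c["R"]);o=-R.T@np.array(c["t"])
    d=R.T@np.array([(uv[0]-c["cx"])/c["fx"],(uv[1]-c["cy"])/c["fy"],1]);return o+d*(z-o[2])/d[2]
T1=lambda p:np.array(p)/4.2+[170,180]-.4
T2=lambda p:np.array(p)/5+[320,200]-.4
S1=lambda p:np.array(p)/3+[210,140]-.33
E
python3 - <<'E'
from h import *
np.set_printoptions(precision=1,suppress=True)
def rect(name,cs,sx,sy,z):
    P=[ray("top",c,z) for c in cs];m=np.mean(P,0)
    # corners order: TL,TR,BR,BL in image: (+x,+y),(+x,-y),(-x,-y),(-x,+y)
    L=np.array([[sx,sy],[sx,-sy],[-sx,-sy],[-sx,sy]])/2
    def f(p):
        a=p[2];R=np.array([[np.cos(a),-np.sin(a)],[np.sin(a),np.cos(a)]])
        return ((L@R.T+p[:2])-np.array(P)[:,:2]).ravel()
    r=least_squares(f,[m[0],m[1],0]);print(name,r.x[:2],np.degrees(r.x[2]),"res",r.fun)
    return r.x
rect("block",[T2(p) for p in [(140,277),(456,300),(450,410),(132,390)]],62,190,55)
rect("holder",[T1(p) for p in [(45,438),(228,390),(248,472),(65,522)]],56,130,90)
print("wells",ray("top",T1((99,467)),90),ray("top",T1((198,441)),90))
for a,b in [((220,300),(388,291)),((328,311),(424,312)),((433,317),(460,338))]:
    print("tool top",ray("top",T2(a),180),ray("side",S1(b),180))
for n,uv,z in [("foot",T1((410,207)),12),("jar",T1((145,185)),100),("jam",T1((438,505)),60),("mill",T2((330,135)),5),("tea",T2((85,110)),30)]:
    print(n,ray("top",uv,z))
print("post top",ray("top",T1((345,78)),350))
E
```

```text
block [ 506.7 -283.9] -5.422787211011467 res [-4.  -1.5 -2.9  3.2  3.   1.3  3.9 -3. ]
holder [457. 237.] 13.864995368147165 res [-2.3 -1.6 -1.9 -0.1  1.9  1.2  2.3  0.5]
wells [449.6 270.2  90. ] [466.1 201.3  90. ]
tool top [ 517.1 -225.9  180. ] [ 508.7 -226.5  180. ]
tool top [ 509.5 -285.8  180. ] [ 506.3 -282.4  180. ]
tool top [ 504.7 -344.2  180. ] [ 497.8 -343.4  180. ]
foot [647.9  60.4  12. ]
jar [649.1 239.4 100. ]
jam [418.8  36.1  60. ]
mill [ 647.9 -320.4    5. ]
tea [ 662.3 -161.5   30. ]
post top [651.5  60.4 350. ]
```

```bash
cat >> h.py <<'E'
def box(o,yaw,sx,sy,z0,z1):
    a=np.radians(yaw);R=np.array([[np.cos(a),-np.sin(a)],[np.sin(a),np.cos(a)]])
    c=np.array([[1,1],[1,-1],[-1,-1],[-1,1]])*[sx/2,sy/2]@R.T+o
    return np.array([[*p,z] for z in(z0,z1) for p in c])
def draw(im,n,P,ox,oy,s,col):
    q=((proj(n,P)-[ox,oy]+.5)*s).astype(int)
    for i in range(4):
        for a,b in((i,(i+1)%4),(4+i,4+(i+1)%4),(i,4+i)): cv2.line(im,tuple(map(int,q[a])),tuple(map(int,q[b])),col,1)
def overlay(out,im,n,x0,x1,y0,y1,s,boxes):
    v=cv2.resize(im[y0:y1,x0:x1],None,fx=s,fy=s,interpolation=cv2.INTER_CUBIC)
    for i,b in enumerate(boxes): draw(v,n,b,x0,y0,s,[(0,255,0),(0,255,255),(255,0,255)][i%3])
    cv2.imwrite(out,v);return v
E
python3 - <<'E'
from h import *
B=[box([506.7,-284],-5.4,62,190,0,55)]
a=np.radians(-5.4)
for s in(-60,0,60):
    p=np.array([506.7,-284])+s*np.array([-np.sin(a),np.cos(a)]);B.append(box(p,-5.4,13,20,90,180))
H=[box([457,237],13.9,56,130,0,90)]
t=cv2.imread("pics/top0.png");s=cv2.imread("pics/side0.png")
v1=overlay("pics/o1.png",t,"top",330,430,235,295,6,B)
v2=overlay("pics/o2.png",s,"side",310,400,220,330,5,B)
v3=overlay("pics/o3.png",t,"top",170,250,260,320,6,H)
v4=overlay("pics/o4.png",s,"side",215,275,200,260,5,H)
c=np.zeros((600,800,3),np.uint8)
E
```

```text
(no output)
```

View pics/o1.png

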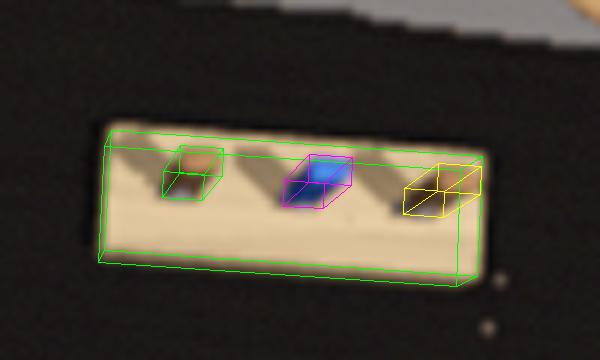

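View pics/o2.png

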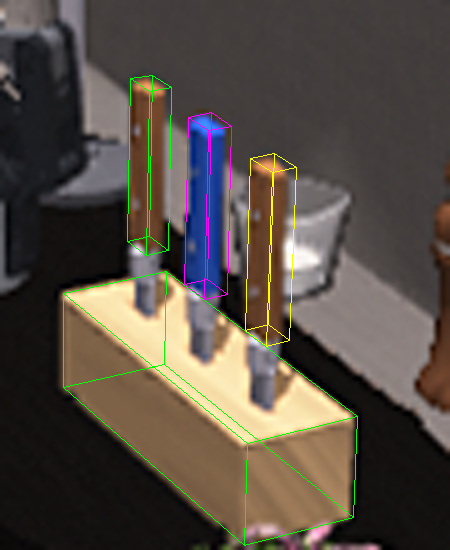

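View pics/o3.png

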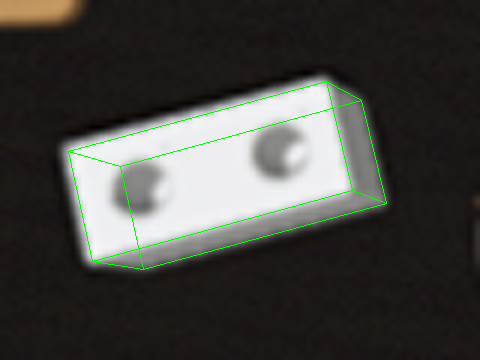

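View pics/o4.png

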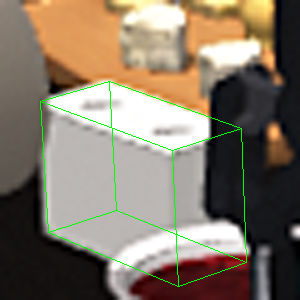

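```bash
cat >> h.py <<'E'
from scipy.spatial.transform import Rotation as Ro
from rig import readout
def T(p,R):
    M=np.eye(4);M[:3,:3]=R;M[:3,3]=p;return M
def cur():
    s=readout.sense();q=s["ee_rot"];return T(s["eef_pos"],Ro.from_quat([q[1],q[2],q[3],q[0]]).as_matrix())
def down(yaw): # tool z down, tool y along yaw (deg)
    a=np.radians(yaw);y=np.array([np.cos(a),np.sin(a),0]);z=np.array([0,0,-1.]);return np.c_[np.cross(y,z),y,z]
def row(A,B,n):
    from scipy.linalg import logm,expm
    L=np.real(logm(np.linalg.inv(A)@B))/n;E=expm(L)
    w=Ro.from_matrix(E[:3,:3]).as_rotvec(degrees=True)/5
    r=np.r_[E[:3,3]/10,w];print("n",n,"row",np.round(r,3),"speed mm",round(np.linalg.norm(r[:3])*10,1),"deg",round(np.linalg.norm(w)*5,2))
    M=A.copy();rr=np.round(r,2);step=T(rr[:3]*10,Ro.from_rotvec(rr[3:]*5,degrees=True).as_matrix())
    for i in range(n):
        M=M@step
        if i%3==2 or i==n-1: print("   ",np.round(M[:3,3]))
    return M
E
python3 - <<'E'
from h import *
np.set_printoptions(suppress=True)
A=T([229.196,-472.335,209.194],down(-64.1))
print(A,cur())
row(A,T([512.4,-224.2,256],down(-5.4)),14)
E
```

```text
[[   0.89955778    0.43680179    0.          229.196     ]
 [   0.43680179   -0.89955778    0.         -472.335     ]
 [   0.            0.           -1.          209.194     ]
 [   0.            0.            0.            1.        ]] [[   0.89965336    0.4366048    -0.0002908   229.12658615]
 [   0.43660485   -0.89965274    0.0010764  -472.09335287]
 [   0.00020834   -0.00109535   -0.99999938  208.69249948]
 [   0.            0.            0.            1.        ]]
n 14 row [ 2.75   0.581 -0.334 -0.    -0.    -0.839] speed mm 28.3 deg 4.19
    [ 309. -446.  219.]
    [ 381. -403.  229.]
    [ 443. -345.  239.]
    [ 490. -275.  249.]
    [ 512. -224.  255.]
```

Call:
{"name": "carry_out", "arguments": {"steps": [2.75,0.58,-0.33,0,0,-0.84,0.2,2.75,0.58,-0.33,0,0,-0.84,0.2,2.75,0.58,-0.33,0,0,-0.84,0.2,2.75,0.58,-0.33,0,0,-0.84,0.2,2.75,0.58,-0.33,0,0,-0.84,0.2,2.75,0.58,-0.33,0,0,-0.84,0.2,2.75,0.58,-0.33,0,0,-0.84,0.2,2.75,0.58,-0.33,0,0,-0.84,0.2,2.75,0.58,-0.33,0,0,-0.84,0.2,2.75,0.58,-0.33,0,0,-0.84,0.2,2.75,0.58,-0.33,0,0,-0.84,0.2,2.75,0.58,-0.33,0,0,-0.84,0.2,2.75,0.58,-0.33,0,0,-0.84,0.2,2.75,0.58,-0.33,0,0,-0.84,0.2,0,0,0,0,0,0,0.2,0,0,0,0,0,0,0.2], "grip_force": 40}}

```text
time_s: 1.43
eef_pos: [512.5, -223.0, 255.3]
ee_rot: [-0.0, 0.739, 0.674, -0.0]
force: [-1.1, 0.3, 0.7]
grip_width: 0.602
```

```bash
python3 - <<'E'
from h import *
t=cams.capture("top")[:,:,::-1];s=cams.capture("side")[:,:,::-1]
c=np.zeros((500,800,3),np.uint8)
a=cv2.resize(s[150:330,270:430],None,fx=2.7,fy=2.7);b=cv2.resize(t[200:300,310:430],None,fx=3,fy=3)
c[:a.shape[0],:a.shape[1]]=a;c[:b.shape[0],435:435+b.shape[1]]=b
cv2.imwrite("pics/p1.png",c);print(cur())
E
```

```text
[[ 9.38944996e-02  9.95581939e-01 -6.52649701e-04  5.11844518e+02]
 [ 9.95582149e-01 -9.38944248e-02  1.44317974e-04 -2.24497128e+02]
 [ 8.24002005e-05 -6.63317057e-04 -9.99999777e-01  2.55023465e+02]
 [ 0.00000000e+00  0.00000000e+00  0.00000000e+00  1.00000000e+00]]
```

View pics/p1.png

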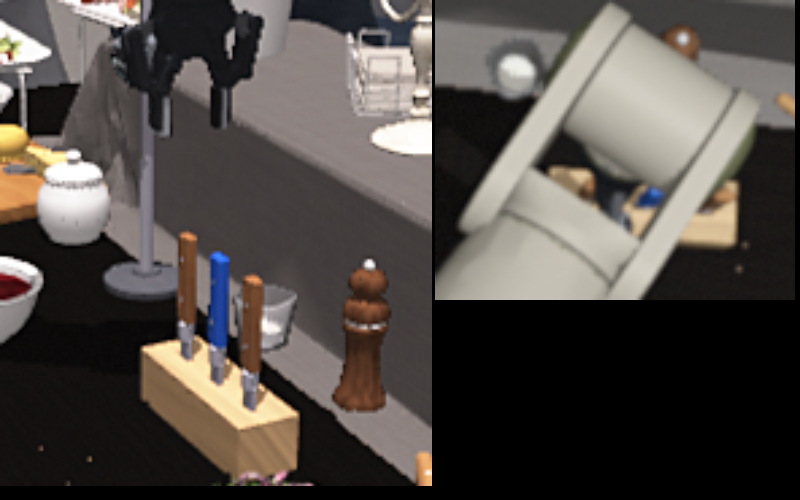

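The side view shows the fingers (around column 190) centred above the left fork, whose top is at (187,235), with the view clear. I'll descend 124 mm and close.

Call:
{"name": "carry_out", "arguments": {"steps": [0,0,2.5,0,0,0,0.2,0,0,2.5,0,0,0,0.2,0,0,2.5,0,0,0,0.2,0,0,2.5,0,0,0,0.2,0,0,2.4,0,0,0,0.2,0,0,0,0,0,0,0.2,0,0,0,0,0,0,-1,0,0,0,0,0,0,-1,0,0,0,0,0,0,-1,0,0,0,0,0,0,-1,0,0,0,0,0,0,-1,0,0,0,0,0,0,-1,0,0,0,0,0,0,-1,0,0,0,0,0,0,-1], "grip_force": 40}}

```text
time_s: 2.7
eef_pos: [512.7, -224.5, 133.1]
ee_rot: [0.001, 0.739, 0.674, 0.0]
force: [-0.1, 0.3, 6.4]
grip_width: 0.145
```

Call:
{"name": "carry_out", "arguments": {"steps": [0,0,-1.0,0,0,0,-1,0,0,-2.0,0,0,0,-1,0,0,-2.5,0,0,0,-1,0,0,-2.5,0,0,0,-1,0,0,-2.5,0,0,0,-1,0,0,-2.0,0,0,0,-1,0,0,0,0,0,0,-1,0,0,0,0,0,0,-1]}}

```text
time_s: 3.37
eef_pos: [512.3, -224.0, 257.4]
ee_rot: [0.001, 0.739, 0.674, 0.0]
force: [-0.3, -0.3, -2.3]
grip_width: 0.147
```

```bash
python3 - <<'E'
from h import *
s=cams.capture("side")[:,:,::-1]
cv2.imwrite("pics/p2.png",cv2.resize(s[130:330,250:430],None,fx=3,fy=3))
A=cur();print(np.round(A,3)); A[:3,:3]=down(-5.4);A[:3,3]=[512,-224.3,256]
row(A,T([430,20,258],down(4)),9)
M=row(T([430,20,258],down(4)),T([448.8,270.8,258],down(13.9)),9)
E
```

```text
[[ 9.30000e-02  9.96000e-01 -0.00000e+00  5.11934e+02]
 [ 9.96000e-01 -9.30000e-02  0.00000e+00 -2.23751e+02]
 [ 0.00000e+00 -0.00000e+00 -1.00000e+00  2.56071e+02]
 [ 0.00000e+00  0.00000e+00  0.00000e+00  1.00000e+00]]
n 9 row [ 2.697 -0.97  -0.022 -0.    -0.    -0.209] speed mm 28.7 deg 1.04
    [ 489. -141.  257.]
    [462. -60. 257.]
    [430.  20. 258.]
n 9 row [ 2.73   0.614  0.     0.     0.    -0.22 ] speed mm 28.0 deg 1.1
    [441. 103. 258.]
    [447. 187. 258.]
    [448. 271. 258.]
```

View pics/p2.png

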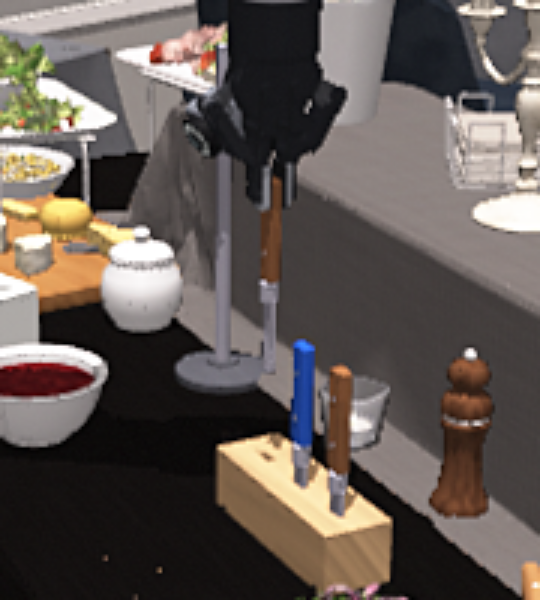

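The fork is out and hanging straight, with its tip at about (268,370). I'll carry it over the far well by way of x≈430, clear of the camera.

Call:
{"name": "carry_out", "arguments": {"steps": [2.7,-0.97,-0.02,0,0,-0.21,-1,2.7,-0.97,-0.02,0,0,-0.21,-1,2.7,-0.97,-0.02,0,0,-0.21,-1,2.7,-0.97,-0.02,0,0,-0.21,-1,2.7,-0.97,-0.02,0,0,-0.21,-1,2.7,-0.97,-0.02,0,0,-0.21,-1,2.7,-0.97,-0.02,0,0,-0.21,-1,2.7,-0.97,-0.02,0,0,-0.21,-1,2.7,-0.97,-0.02,0,0,-0.21,-1,2.73,0.61,0,0,0,-0.22,-1,2.73,0.61,0,0,0,-0.22,-1,2.73,0.61,0,0,0,-0.22,-1,2.73,0.61,0,0,0,-0.22,-1,2.73,0.61,0,0,0,-0.22,-1,2.73,0.61,0,0,0,-0.22,-1,2.73,0.61,0,0,0,-0.22,-1,2.73,0.61,0,0,0,-0.22,-1,2.73,0.61,0,0,0,-0.22,-1,0,0,0,0,0,0,-1,0,0,0,0,0,0,-1]}}

```text
time_s: 5.08
eef_pos: [446.7, 271.9, 256.7]
ee_rot: [-0.001, 0.615, 0.789, -0.001]
force: [-0.5, 0.3, -1.7]
grip_width: 0.146
```

```bash
python3 - <<'E'
from h import *
s=cams.capture("side")[:,:,::-1];t=cams.capture("top")[:,:,::-1]
cv2.imwrite("pics/side2.png",s);cv2.imwrite("pics/top2.png",t)
cv2.imwrite("pics/p3.png",cv2.resize(s[130:280,200:350],None,fx=4,fy=4,interpolation=cv2.INTER_CUBIC))
cv2.imwrite("pics/p4.png",cv2.resize(t[180:320,170:310],None,fx=4,fy=4,interpolation=cv2.INTER_CUBIC))
A=cur();print(np.round(A,3))
E
```

```text
[[-2.42000e-01  9.70000e-01 -2.00000e-03  4.47233e+02]
 [ 9.70000e-01  2.42000e-01 -1.00000e-03  2.70643e+02]
 [-0.00000e+00 -2.00000e-03 -1.00000e+00  2.57359e+02]
 [ 0.00000e+00  0.00000e+00  0.00000e+00  1.00000e+00]]
```

View pics/p3.png

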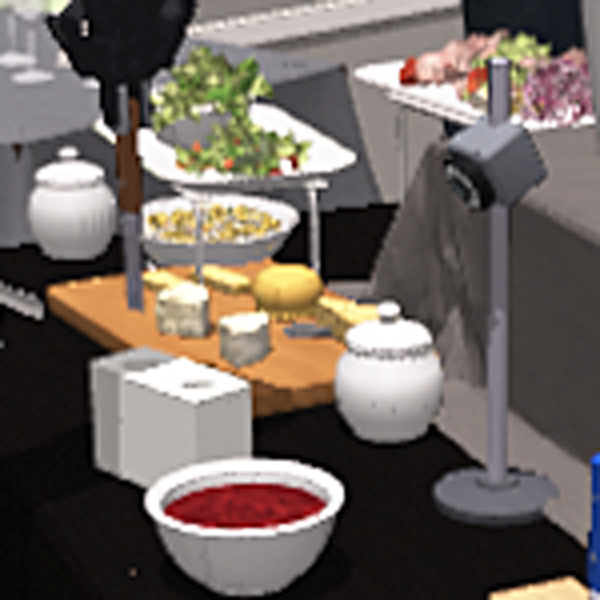

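View pics/p4.png

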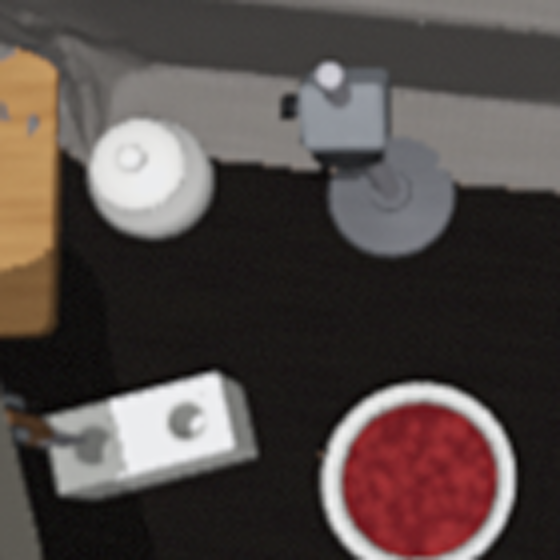

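```bash
python3 - <<'E'
from h import *
np.set_printoptions(precision=1,suppress=True)
print("tip side",ray("side",np.array([135,307])/4+[200,130]-.4,136),"top",ray("top",np.array([88,440])/4+[170,180]-.4,136))
print("wells",[ray("top",np.array(p)/4+[170,180]-.4,90) for p in[(93,444),(188,420)]])
t=cv2.imread("pics/top2.png");s=cv2.imread("pics/side2.png")
a=cv2.resize(s[140:190,300:345],None,fx=8.8,fy=8.8,interpolation=cv2.INTER_CUBIC);b=cv2.resize(t[190:235,238:283],None,fx=8.8,fy=8.8,interpolation=cv2.INTER_CUBIC)
c=np.zeros((440,800,3),np.uint8);c[:,:396]=a[:440,:396];c[:396,404:800]=b[:396,:396];cv2.imwrite("pics/p5.png",c)
E
```

```text
tip side [444.  271.9 136. ] top [449.3 262.  136. ]
wells [array([450.2, 271.1,  90. ]), array([466.1, 201.7,  90. ])]
```

View pics/p5.png

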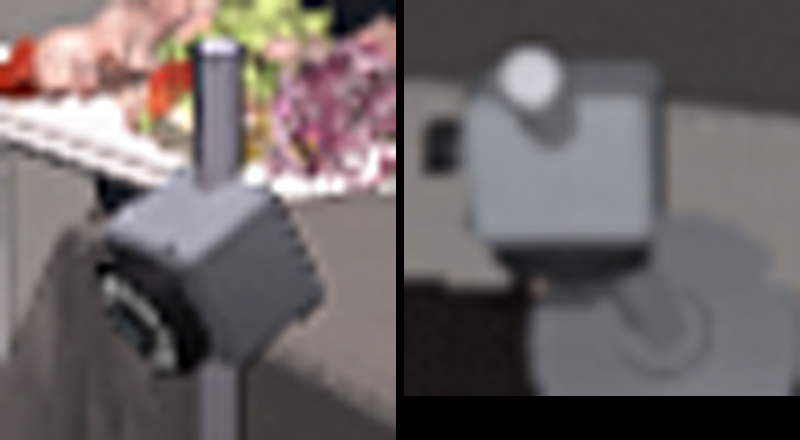

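The side view shows the fork's tip at (234,206) above the far well. It triangulates to about (444,272), so I'll shift 3 mm in +x and lower it in stages. The lens ring is at about (315,176) in the side view.

Call:
{"name": "carry_out", "arguments": {"steps": [0,0.35,0,0,0,0,-1,0,0,2.0,0,0,0,-1,0,0,2.0,0,0,0,-1,0,0,1.5,0,0,0,-1,0,0,1.5,0,0,0,-1,0,0,0,0,0,0,-1,0,0,0,0,0,0,-1]}}

```text
time_s: 5.77
eef_pos: [451.0, 271.4, 188.2]
ee_rot: [-0.0, 0.616, 0.788, -0.0]
force: [-0.4, 0.6, -0.6]
grip_width: 0.141
```

```bash
python3 - <<'E'
from h import *
s=cams.capture("side")[:,:,::-1];t=cams.capture("top")[:,:,::-1]
c=np.zeros((480,800,3),np.uint8)
c[:,:400]=cv2.resize(s[150:270,200:300],None,fx=4,fy=4);c[:,400:]=cv2.resize(t[240:330,165:240],(400,480));cv2.imwrite("pics/p6.png",c)
print(cur()[:3,3])
E
```

```text
[451.53974202 271.89880716 189.33845712]
```

View pics/p6.png

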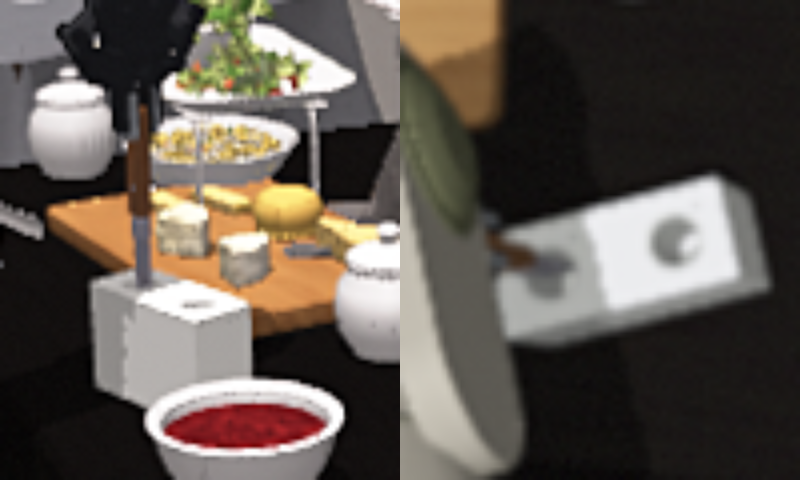

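The tines have entered the far well with no force building up (the fork meets the top near (143,283) in the crop). I'll keep lowering.

Call:
{"name": "carry_out", "arguments": {"steps": [0,0,1.5,0,0,0,-1,0,0,1.5,0,0,0,-1,0,0,1.5,0,0,0,-1,0,0,0.6,0,0,0,-1,0,0,0.3,0,0,0,-1,0,0,0,0,0,0,-1,0,0,0,0,0,0,-1]}}

```text
time_s: 6.45
eef_pos: [451.4, 272.2, 135.2]
ee_rot: [0.0, 0.615, 0.788, 0.001]
force: [-0.6, -0.7, -1.1]
grip_width: 0.148
```

Call:
{"name": "carry_out", "arguments": {"steps": [0,0,0.2,0,0,0,-1,0,0,0,0,0,0,-0.4,0,0,0,0,0,0,-0.2,0,0,0,0,0,0,0,0,0,0,0,0,0,0,0,0,0,0,0,0.1,0,0,0,0,0,0,0.1,0,0,0,0,0,0,0.1,0,0,0,0,0,0,0.1]}}

```text
schema error: expected a multiple of 7 numbers
```

```bash
python3 - <<'E'
from h import *
s=cams.capture("side")[:,:,::-1];t=cams.capture("top")[:,:,::-1]
c=np.zeros((480,800,3),np.uint8)
c[:,:400]=cv2.resize(s[150:270,200:300],None,fx=4,fy=4);c[:,400:]=cv2.resize(t[240:330,165:240],(400,480));cv2.imwrite("pics/p7.png",c)
print(cur()[:3,3])
E
```

```text
[451.35966373 272.25428178 135.14860724]
```

View pics/p7.png

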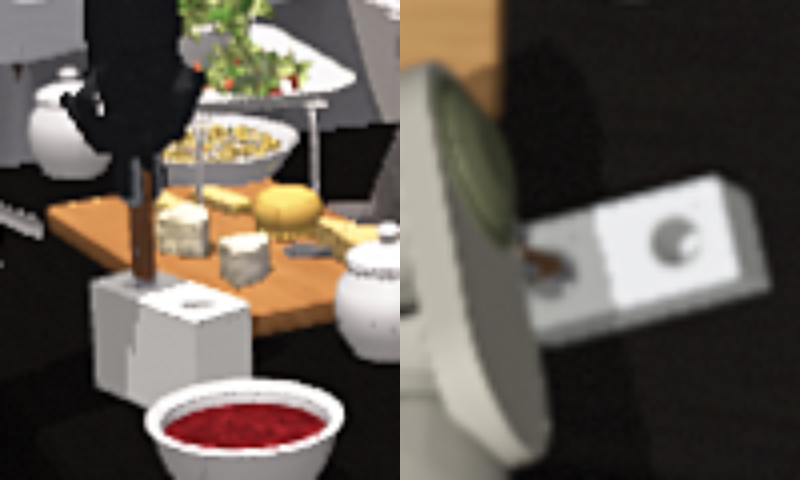

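The move was refused for a wrong number of values, so nothing changed. The picture shows the fork fully down in the far well, with only the handle sticking out. Releasing now.

Call:
{"name": "carry_out", "arguments": {"steps": [0,0,0.2,0,0,0,-1,0,0,0,0,0,0,-0.6,0,0,0,0,0,0,-0.5,0,0,0,0,0,0,-0.4,0,0,0,0,0,0,-0.2,0,0,0,0,0,0,0,0,0,0,0,0,0,0.2,0,0,0,0,0,0,0.2,0,0,0,0,0,0,0.2]}}

```text
time_s: 7.3
eef_pos: [450.9, 272.1, 132.2]
ee_rot: [0.0, 0.615, 0.788, 0.0]
force: [0.3, 0.3, 0.2]
grip_width: 0.603
```

```bash
python3 - <<'E'
from h import *
s=cams.capture("side")[:,:,::-1];t=cams.capture("top")[:,:,::-1]
c=np.zeros((480,800,3),np.uint8)
c[:,:400]=cv2.resize(s[150:270,200:300],None,fx=4,fy=4);c[:,400:]=cv2.resize(t[240:330,165:240],(400,480));cv2.imwrite("pics/p8.png",c)
print(cur()[:3,3])
E
```

```text
[450.88933666 272.08132937 132.19732612]
```

View pics/p8.png

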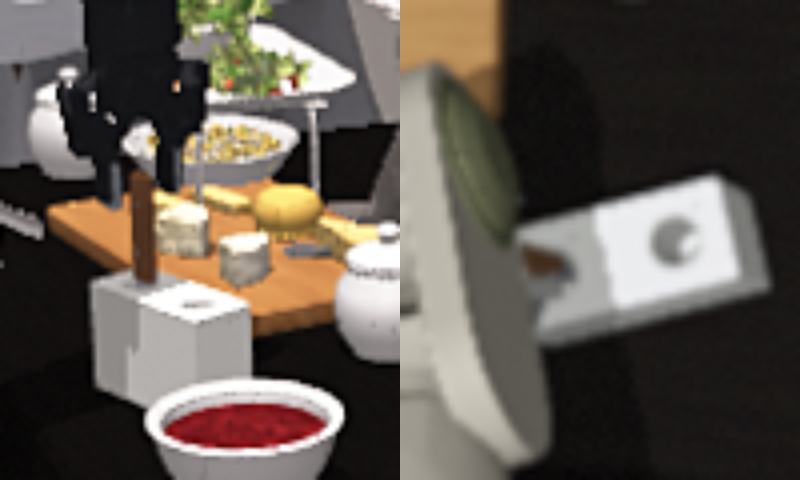

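The fork stands free, nearly upright, in the far well. Now up and back for the second fork.

```bash
python3 - <<'E'
from h import *
A=T([450.9,272.1,257.2],down(14.05))
M=row(A,T([430,20,257],down(4)),8)
row(M,T([501,-343.7,256],down(-5.4)),11)
E
```

```text
n 8 row [-3.067e+00 -7.870e-01  2.000e-03 -0.000e+00  0.000e+00  2.510e-01] speed mm 31.7 deg 1.26
    [448. 177. 257.]
    [439.  82. 257.]
    [430.  20. 257.]
n 11 row [-3.304  0.661  0.011  0.    -0.     0.172] speed mm 33.7 deg 0.86
    [455. -78. 257.]
    [ 476. -177.  257.]
    [ 493. -276.  256.]
    [ 501. -343.  256.]
```

Call:
{"name": "carry_out", "arguments": {"steps": [0,0,-1.5,0,0,0,0.2,0,0,-2.5,0,0,0,0.2,0,0,-2.5,0,0,0,0.2,0,0,-2.5,0,0,0,0.2,0,0,-2.5,0,0,0,0.2,0,0,-1.0,0,0,0,0.2]}}

```text
time_s: 7.9
eef_pos: [451.7, 272.4, 260.5]
ee_rot: [0.001, 0.615, 0.788, 0.002]
force: [-0.1, -0.6, -0.1]
grip_width: 0.599
```

Call:
{"name": "carry_out", "arguments": {"steps": [-3.07,-0.79,0,0,0,0.25,0.2,-3.07,-0.79,0,0,0,0.25,0.2,-3.07,-0.79,0,0,0,0.25,0.2,-3.07,-0.79,0,0,0,0.25,0.2,-3.07,-0.79,0,0,0,0.25,0.2,-3.07,-0.79,0,0,0,0.25,0.2,-3.07,-0.79,0,0,0,0.25,0.2,-3.07,-0.79,0,0,0,0.25,0.2,-3.3,0.66,0.01,0,0,0.17,0.2,-3.3,0.66,0.01,0,0,0.17,0.2,-3.3,0.66,0.01,0,0,0.17,0.2,-3.3,0.66,0.01,0,0,0.17,0.2,-3.3,0.66,0.01,0,0,0.17,0.2,-3.3,0.66,0.01,0,0,0.17,0.2,-3.3,0.66,0.01,0,0,0.17,0.2,-3.3,0.66,0.01,0,0,0.17,0.2,-3.3,0.66,0.01,0,0,0.17,0.2,-3.3,0.66,0.01,0,0,0.17,0.2,-3.3,0.66,0.01,0,0,0.17,0.2,0,0,0,0,0,0,0.2]}}

```text
time_s: 9.57
eef_pos: [500.2, -348.1, 253.5]
ee_rot: [-0.001, 0.741, 0.672, -0.001]
force: [-0.9, 1.1, -1.0]
grip_width: 0.6
```

Call:
{"name": "carry_out", "arguments": {"steps": [0,0,0,0,0,0,0.2,0,0,0,0,0,0,0.2]}}

```text
time_s: 9.73
eef_pos: [500.9, -342.7, 255.4]
ee_rot: [-0.001, 0.739, 0.674, 0.0]
force: [0.3, 0.1, 0.5]
grip_width: 0.596
```

```bash
python3 - <<'E'
from h import *
s=cams.capture("side")[:,:,::-1]
cv2.imwrite("pics/p9.png",cv2.resize(s[130:330,200:430],None,fx=3,fy=3))
A=cur();print(np.round(A,3),readout.sense()["joints"])
row(A,T([501,-343.7,256],down(-5.4)),1)
E
```

```text
[[ 9.20000e-02  9.96000e-01 -0.00000e+00  5.01055e+02]
 [ 9.96000e-01 -9.20000e-02  1.00000e-03 -3.42268e+02]
 [ 1.00000e-03 -0.00000e+00 -1.00000e+00  2.55854e+02]
 [ 0.00000e+00  0.00000e+00  0.00000e+00  1.00000e+00]] [-7.92239487e-01  4.74653532e-01  1.14515018e+00  2.01806059e-04
  1.52238632e+00 -7.00356576e-01]
n 1 row [-0.143  0.008 -0.015 -0.004 -0.006  0.027] speed mm 1.4 deg 0.14
    [ 501. -344.  256.]
```

View pics/p9.png

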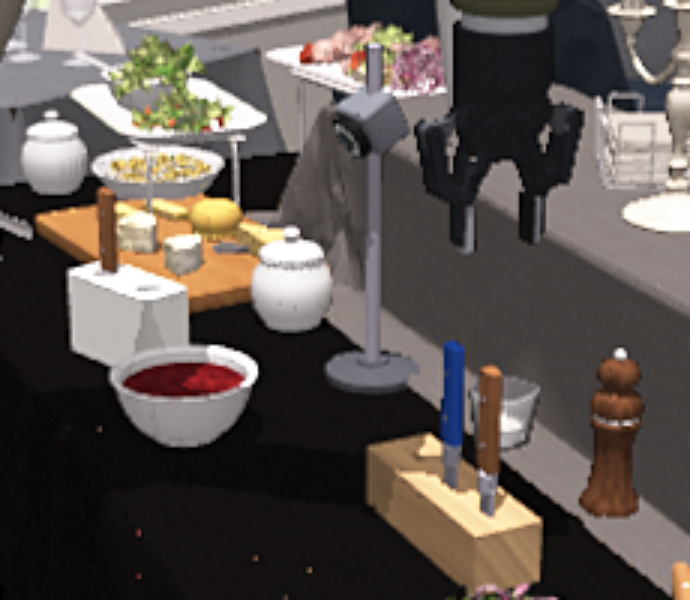

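The gripper (fingers at columns 460 to 530) is centred over the right fork, and the first fork stands in the far well. I'll descend and grasp.

Call:
{"name": "carry_out", "arguments": {"steps": [-0.1,0,2.5,0,0,0,0.2,0,0,2.5,0,0,0,0.2,0,0,2.5,0,0,0,0.2,0,0,2.5,0,0,0,0.2,0,0,2.4,0,0,0,0.2,0,0,0,0,0,0,0.2,0,0,0,0,0,0,-1,0,0,0,0,0,0,-1,0,0,0,0,0,0,-1,0,0,0,0,0,0,-1,0,0,0,0,0,0,-1,0,0,0,0,0,0,-1,0,0,0,0,0,0,-1,0,0,0,0,0,0,-1]}}

```text
time_s: 10.95
eef_pos: [501.3, -344.7, 134.2]
ee_rot: [0.001, 0.739, 0.674, -0.0]
force: [-0.8, -0.1, 7.5]
grip_width: 0.142
```

Call:
{"name": "carry_out", "arguments": {"steps": [0,0,-1.0,0,0,0,-1,0,0,-2.0,0,0,0,-1,0,0,-2.5,0,0,0,-1,0,0,-2.5,0,0,0,-1,0,0,-2.5,0,0,0,-1,0,0,-2.0,0,0,0,-1,0,0,0,0,0,0,-1,0,0,0,0,0,0,-1]}}

```text
time_s: 11.62
eef_pos: [501.1, -344.3, 258.5]
ee_rot: [0.001, 0.739, 0.674, 0.0]
force: [0.1, 0.1, -0.5]
grip_width: 0.143
```

```bash
python3 - <<'E'
from h import *
A=cur();print(np.round(A,3))
M=row(A,T([430,20,258],down(4)),11)
row(M,T([467.5,201.5,258],down(13.9)),7)
E
```

```text
[[ 9.30000e-02  9.96000e-01  2.00000e-03  5.01133e+02]
 [ 9.96000e-01 -9.30000e-02 -2.00000e-03 -3.44309e+02]
 [-2.00000e-03  2.00000e-03 -1.00000e+00  2.58526e+02]
 [ 0.00000e+00  0.00000e+00  0.00000e+00  1.00000e+00]]
n 11 row [ 3.303e+00 -7.100e-01  1.000e-03  2.000e-03  2.000e-03 -1.690e-01] speed mm 33.8 deg 0.85
    [ 488. -244.  258.]
    [ 470. -144.  258.]
    [447. -46. 258.]
    [430.  20. 258.]
n 7 row [ 2.496  0.907 -0.006  0.003  0.003 -0.282] speed mm 26.6 deg 1.41
    [450.  97. 258.]
    [464. 175. 258.]
    [468. 202. 258.]
```

Call:
{"name": "carry_out", "arguments": {"steps": [3.3,-0.71,0,0,0,-0.17,-1,3.3,-0.71,0,0,0,-0.17,-1,3.3,-0.71,0,0,0,-0.17,-1,3.3,-0.71,0,0,0,-0.17,-1,3.3,-0.71,0,0,0,-0.17,-1,3.3,-0.71,0,0,0,-0.17,-1,3.3,-0.71,0,0,0,-0.17,-1,3.3,-0.71,0,0,0,-0.17,-1,3.3,-0.71,0,0,0,-0.17,-1,3.3,-0.71,0,0,0,-0.17,-1,3.3,-0.71,0,0,0,-0.17,-1,2.5,0.91,0,0,0,-0.28,-1,2.5,0.91,0,0,0,-0.28,-1,2.5,0.91,0,0,0,-0.28,-1,2.5,0.91,0,0,0,-0.28,-1,2.5,0.91,0,0,0,-0.28,-1,2.5,0.91,0,0,0,-0.28,-1,2.5,0.91,0,0,0,-0.28,-1,0,0,0,0,0,0,-1,0,0,0,0,0,0,-1]}}

```text
time_s: 13.28
eef_pos: [466.9, 202.7, 255.9]
ee_rot: [-0.001, 0.616, 0.788, -0.001]
force: [0.2, -1.2, -1.2]
grip_width: 0.141
```

```bash
python3 - <<'E'
from h import *
s=cams.capture("side")[:,:,::-1];t=cams.capture("top")[:,:,::-1]
c=np.zeros((480,800,3),np.uint8)
c[:,:400]=cv2.resize(s[150:270,200:300],None,fx=4,fy=4);c[:,400:]=cv2.resize(t[240:330,165:240],(400,480));cv2.imwrite("pics/p10.png",c)
print(np.round(cur(),3))
E
```

```text
[[-2.39000e-01  9.71000e-01 -1.00000e-03  4.67208e+02]
 [ 9.71000e-01  2.39000e-01 -0.00000e+00  2.01422e+02]
 [-0.00000e+00 -1.00000e-03 -1.00000e+00  2.56447e+02]
 [ 0.00000e+00  0.00000e+00  0.00000e+00  1.00000e+00]]
```

View pics/p10.png

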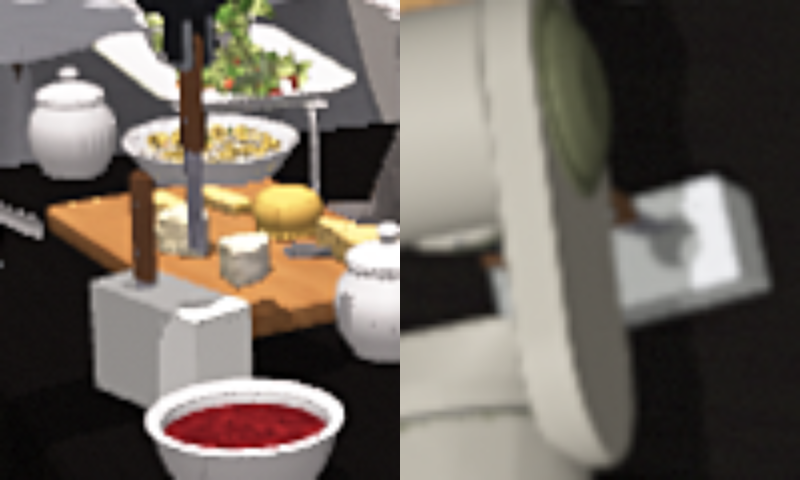

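The second fork hangs straight above the near well, with its tip at (198,252) in the crop. I'll lower it in stages.

Call:
{"name": "carry_out", "arguments": {"steps": [0,0.1,2.0,0,0,0,-1,0,0,2.0,0,0,0,-1,0,0,1.5,0,0,0,-1,0,0,1.2,0,0,0,-1,0,0,0,0,0,0,-1,0,0,0,0,0,0,-1]}}

```text
time_s: 13.88
eef_pos: [468.4, 201.4, 190.1]
ee_rot: [-0.0, 0.617, 0.787, -0.0]
force: [0.0, -0.3, -0.7]
grip_width: 0.146
```

```bash
python3 - <<'E'
from h import *
s=cams.capture("side")[:,:,::-1];t=cams.capture("top")[:,:,::-1]
c=np.zeros((480,800,3),np.uint8)
c[:,:400]=cv2.resize(s[150:270,200:300],None,fx=4,fy=4);c[:,400:]=cv2.resize(t[240:330,165:240],(400,480));cv2.imwrite("pics/p11.png",c)
print(np.round(cur(),3))
E
```

```text
[[-2.38000e-01  9.71000e-01  1.00000e-03  4.68981e+02]
 [ 9.71000e-01  2.38000e-01  0.00000e+00  2.01772e+02]
 [-0.00000e+00  1.00000e-03 -1.00000e+00  1.91067e+02]
 [ 0.00000e+00  0.00000e+00  0.00000e+00  1.00000e+00]]
```

View pics/p11.png

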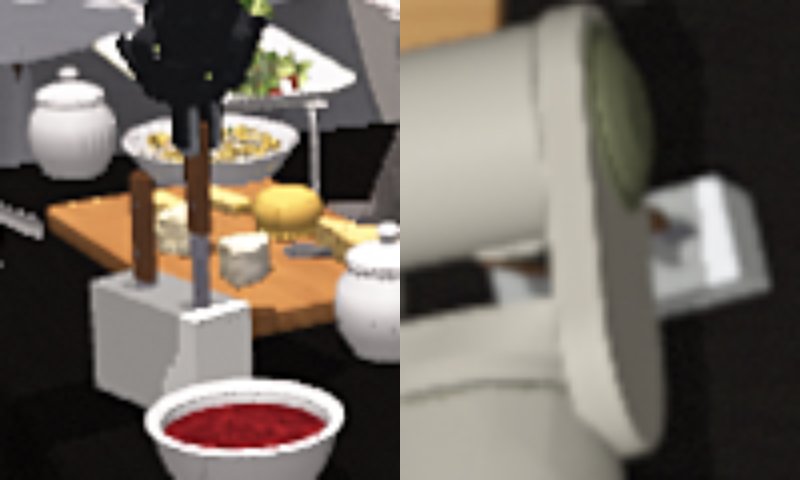

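The fork is inside the mouth, slightly on the +x side. I'll shift back 2 mm and lower it the rest of the way.

Call:
{"name": "carry_out", "arguments": {"steps": [0,-0.2,0.5,0,0,0,-1,0,0,1.5,0,0,0,-1,0,0,1.5,0,0,0,-1,0,0,1.2,0,0,0,-1,0,0,0.7,0,0,0,-1,0,0,0,0,0,0,-1,0,0,0,0,0,0,-1]}}

```text
time_s: 14.57
eef_pos: [466.7, 201.7, 136.5]
ee_rot: [0.0, 0.617, 0.787, 0.0]
force: [-0.1, 0.1, 0.0]
grip_width: 0.143
```

Call:
{"name": "carry_out", "arguments": {"steps": [0,0,0.2,0,0,0,-1,0,0,0,0,0,0,-0.6,0,0,0,0,0,0,-0.5,0,0,0,0,0,0,-0.4,0,0,0,0,0,0,-0.2,0,0,0,0,0,0,0,0,0,0,0,0,0,0.2,0,0,0,0,0,0,0.2,0,0,0,0,0,0,0.2]}}

```text
time_s: 15.32
eef_pos: [466.6, 201.7, 134.1]
ee_rot: [0.0, 0.617, 0.787, 0.0]
force: [-0.7, 0.6, -1.0]
grip_width: 0.602
```

Call:
{"name": "carry_out", "arguments": {"steps": [0,0,-1.5,0,0,0,0.2,0,0,-2.5,0,0,0,0.2,0,0,-2.5,0,0,0,0.2,0,0,-2.5,0,0,0,0.2,0,0,-2.5,0,0,0,0.2,0,0,-0.7,0,0,0,0.2]}}

```text
time_s: 15.82
eef_pos: [467.6, 201.9, 259.8]
ee_rot: [0.002, 0.617, 0.787, 0.002]
force: [0.7, 1.4, 0.8]
grip_width: 0.602
```

```bash
python3 - <<'E'
from h import *
A=cur();print(np.round(A,3))
A=T([467,202,258],down(13.75))
M=row(A,T([430,20,257],down(4)),6)
row(M,T([507,-284,256],down(-5.4)),10)
E
```

```text
[[-2.39000e-01  9.71000e-01  6.00000e-03  4.67633e+02]
 [ 9.71000e-01  2.39000e-01  1.00000e-03  2.01905e+02]
 [-0.00000e+00  6.00000e-03 -1.00000e+00  2.59832e+02]
 [ 0.00000e+00  0.00000e+00  0.00000e+00  1.00000e+00]]
n 6 row [-2.89  -1.12   0.017  0.    -0.     0.325] speed mm 31.0 deg 1.62
    [452. 110. 257.]
    [430.  20. 257.]
n 10 row [-3.041  0.777  0.008  0.    -0.     0.191] speed mm 31.4 deg 0.96
    [459. -70. 256.]
    [ 483. -161.  256.]
    [ 502. -253.  256.]
    [ 507. -284.  256.]
```

Call:
{"name": "carry_out", "arguments": {"steps": [-2.89,-1.12,0.02,0,0,0.33,0.2,-2.89,-1.12,0.02,0,0,0.33,0.2,-2.89,-1.12,0.02,0,0,0.33,0.2,-2.89,-1.12,0.02,0,0,0.33,0.2,-2.89,-1.12,0.02,0,0,0.33,0.2,-2.89,-1.12,0.02,0,0,0.33,0.2,-3.04,0.78,0.01,0,0,0.19,0.2,-3.04,0.78,0.01,0,0,0.19,0.2,-3.04,0.78,0.01,0,0,0.19,0.2,-3.04,0.78,0.01,0,0,0.19,0.2,-3.04,0.78,0.01,0,0,0.19,0.2,-3.04,0.78,0.01,0,0,0.19,0.2,-3.04,0.78,0.01,0,0,0.19,0.2,-3.04,0.78,0.01,0,0,0.19,0.2,-3.04,0.78,0.01,0,0,0.19,0.2,-3.04,0.78,0.01,0,0,0.19,0.2,0,0,0,0,0,0,0.2,0,0,0,0,0,0,0.2,0,0,0,0,0,0,0.2]}}

```text
time_s: 17.4
eef_pos: [505.6, -283.9, 253.3]
ee_rot: [-0.001, 0.74, 0.672, 0.0]
force: [-0.0, 0.0, -0.6]
grip_width: 0.6
```

```bash
python3 - <<'E'
from h import *
A=cur();print(np.round(A,3))
row(A,T([507,-284,256],down(-5.4)),1)
s=cams.capture("side")[:,:,::-1];t=cams.capture("top")[:,:,::-1];cv2.imwrite("pics/side3.png",s);cv2.imwrite("pics/top3.png",t)
cv2.imwrite("pics/p12.png",cv2.resize(s[130:330,200:430],None,fx=3,fy=3,interpolation=cv2.INTER_CUBIC))
cv2.imwrite("pics/p13.png",cv2.resize(t[185:320,170:300],None,fx=4.4,fy=4.4,interpolation=cv2.INTER_CUBIC))
E
```

```text
[[ 9.70000e-02  9.95000e-01 -1.00000e-03  5.05609e+02]
 [ 9.95000e-01 -9.70000e-02  1.00000e-03 -2.83851e+02]
 [ 1.00000e-03 -1.00000e-03 -1.00000e+00  2.53324e+02]
 [ 0.00000e+00  0.00000e+00  0.00000e+00  1.00000e+00]]
n 1 row [-0.001  0.14  -0.268 -0.01  -0.01  -0.029] speed mm 3.0 deg 0.16
    [ 507. -284.  256.]
```

View pics/p12.png

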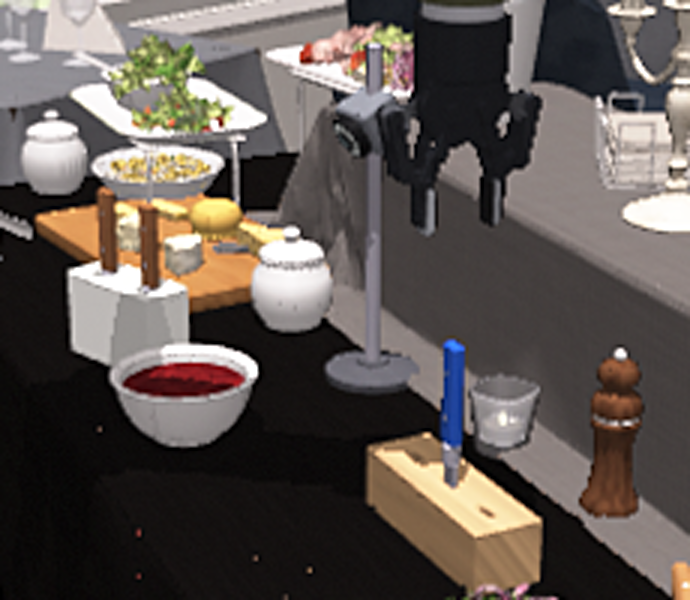

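View pics/p13.png

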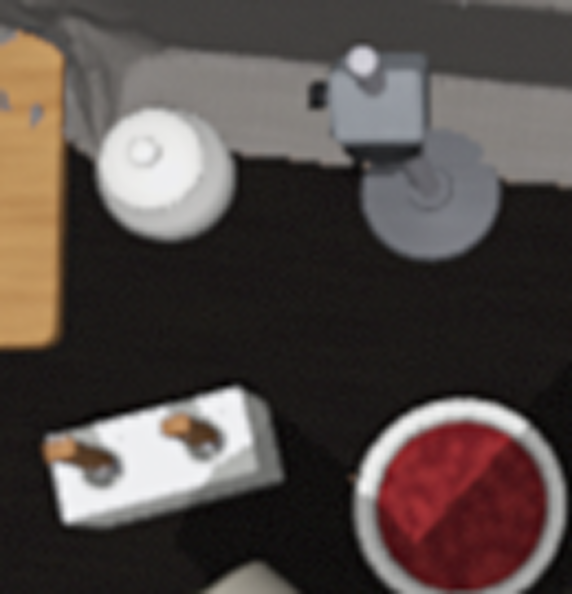

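Both forks stand nearly upright in their wells, with handle tops at (60,452) and (178,430) in the top crop, and the fingers are clear of them. Next is the knife, and meanwhile I'll fit the camera head.

Call:
{"name": "carry_out", "arguments": {"steps": [0,0.1,2.5,0,0,0,0.2,0,0,2.5,0,0,0,0.2,0,0,2.5,0,0,0,0.2,0,0,2.5,0,0,0,0.2,0,0,2.1,0,0,0,0.2,0,0,0,0,0,0,0.2,0,0,0,0,0,0,-1,0,0,0,0,0,0,-1,0,0,0,0,0,0,-1,0,0,0,0,0,0,-1,0,0,0,0,0,0,-1,0,0,0,0,0,0,-1,0,0,0,0,0,0,-1,0,0,0,0,0,0,-1], "grip_force": 50}}

```text
time_s: 18.67
eef_pos: [507.2, -285.0, 134.6]
ee_rot: [0.001, 0.741, 0.672, 0.0]
force: [-1.0, 0.4, 6.2]
grip_width: 0.144
```

```bash
python3 - <<'E'
from h import *
np.set_printoptions(precision=1,suppress=True)
t=cv2.imread("pics/top3.png");s=cv2.imread("pics/side3.png")
cv2.imwrite("pics/p14.png",cv2.resize(t[190:245,240:290],None,fx=10.9,fy=10.9,interpolation=cv2.INTER_LANCZOS4))
P5t=lambda p:(np.array(p)-[404,0])/8.8+[238,190]-.45
P5s=lambda p:np.array(p)/8.8+[300,140]-.45
print("posttop top",ray("top",P5t((530,75)),350),"side",ray("side",P5s((218,47)),350))
print("base ring",ray("top",P5t((666,335)),12))
print("side foot", ray("side",np.array([370,370])/3+[200,130]-.3,12))
for z in(240,260,280,300):print(z,"lens ray side",ray("side",P5s((140,325)),z),"front edge",ray("top",P5t((488,238)),z+10),ray("top",P5t((648,240)),z+10))
E
```

```text
posttop top [651.7  60.1 350. ] side [641.9  50.5 350. ]
base ring [652.  60.  12.]
side foot [638.6  48.7  12. ]
240 lens ray side [651.5 114.3 240. ] front edge [630.3  87.3 250. ] [628.6  39.  250. ]
260 lens ray side [611.2  49.9 260. ] front edge [625.3  84.2 270. ] [623.6  36.7 270. ]
280 lens ray side [571.  -14.4 280. ] front edge [620.3  81.  290. ] [618.6  34.4 290. ]
300 lens ray side [530.7 -78.8 300. ] front edge [615.3  77.9 310. ] [613.7  32.1 310. ]
```

View pics/p14.png

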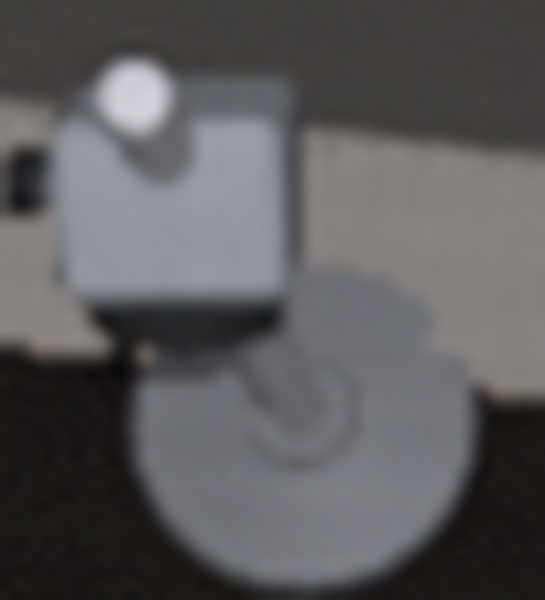

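```bash
cat >> h.py <<'E'
def camframe(psi):
    a=np.radians(psi);yv=np.array([-np.sin(a),np.cos(a),0]);f=np.array([np.cos(a),np.sin(a),0])
    x=f*np.cos(np.pi/6)+np.array([0,0,.5]);return np.c_[x,yv,np.cross(x,yv)]
E
cat > ov.py <<'E'
from h import *
import sys
def run(lens,psi,L,W,H,b,out):
    V=camframe(psi);t=cv2.imread("pics/top3.png");s=cv2.imread("pics/side2.png")
    ims=[]
    for im,n,x0,x1,y0,y1 in((s,"side",300,345,140,190),(t,"top",240,285,190,240)):
        v=cv2.resize(im[y0:y1,x0:x1],None,fx=8.8,fy=8.8,interpolation=cv2.INTER_CUBIC)
        c=np.array([[1,1],[1,-1],[-1,-1],[-1,1]])
        P=np.array([lens+V@np.array([b+l,w*W/2,h*H/2]) for l in(0,L) for w,h in c])
        draw(v,n,P,x0,y0,8.8,(0,255,0))
        for k in(0,b):
            r=np.array([lens+V@np.array([k,24*np.cos(q),24*np.sin(q)]) for q in np.linspace(0,6.283,40)])
            cv2.polylines(v,[((proj(n,r)-[x0,y0]+.5)*8.8).astype(np.int32)],True,(0,0,255) if k==0 else (255,0,255),1)
        ims.append(v)
    cv2.imwrite(out,np.hstack(ims)[:, :800])
E
python3 - <<'E'
from ov import *
run(np.array([618.5,61.6,256.4]),-2,55,52,46,15,"pics/q1.png")
E
```

```text
(no output)
```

View pics/q1.png

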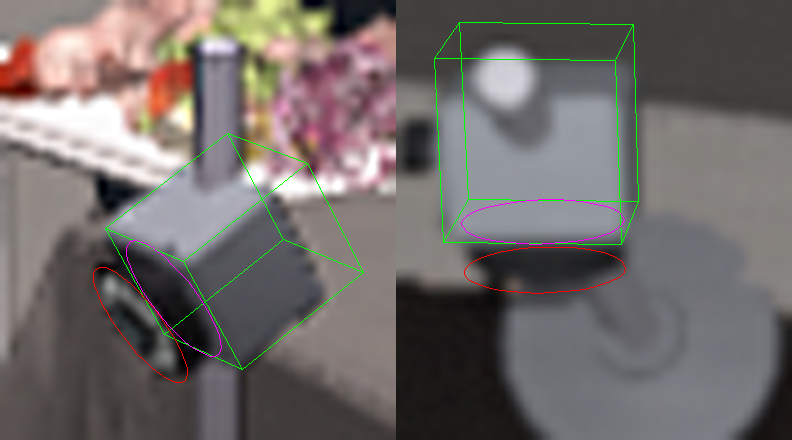

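```bash
python3 - <<'E'
from ov import *
c=[]
for i,psi in enumerate((-8,-1,6)):
    V=camframe(psi);D=32/.866
    y=60.0-0  # plane through post
    # lens on side ray within symmetry plane
    p0=ray("side",np.array([315.5,176.6]),250);p1=ray("side",np.array([315.5,176.6]),260)
    a=np.radians(psi);nv=np.array([-np.sin(a),np.cos(a),0]);post=np.array([650.5,59,0])
    k=(nv@(post-p0))/(nv@(p1-p0));lens=p0+k*(p1-p0);print(psi,lens)
    run(lens,psi,40,50,46,15,f"pics/r{i}.png");c.append(cv2.imread(f"pics/r{i}.png")[:,:])
cv2.imwrite("pics/q2.png",np.vstack([np.hstack([cv2.resize(x[:300,396:],(396,300)) for x in c[:2]]),np.hstack([cv2.resize(c[2][:300,396:],(396,300)),c[1][100:400,:396]])])[:,:800])
E
```

```text
-8 [619.76665986  63.31928928 255.4505167 ]
-1 [617.42585377  59.57731137 256.61448336]
6 [614.71169512  55.23849758 257.96409972]
```

View pics/q2.png

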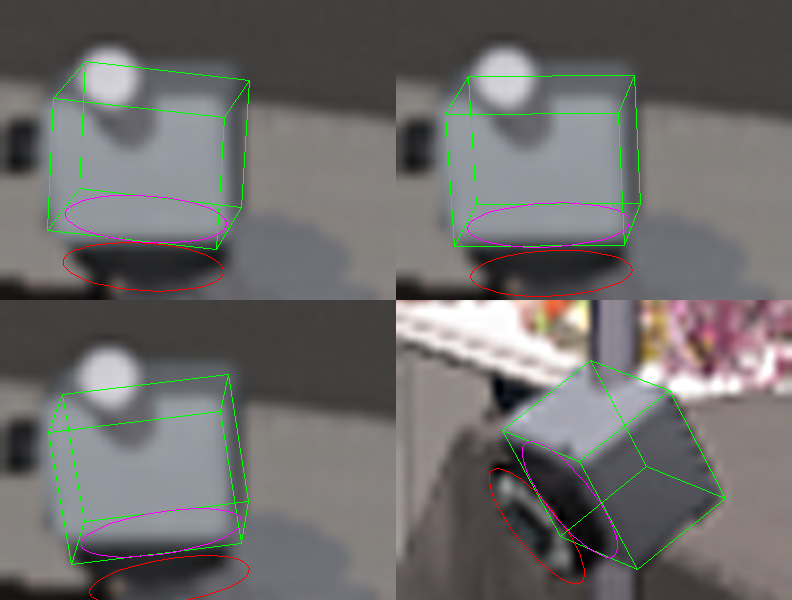

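The overlay with the head yawed −1° matches both views: the lens is at about (618,60,256.5), so the viewing spot is at about (514,62,196.5). Lifting the knife.

Call:
{"name": "carry_out", "arguments": {"steps": [0,0,-1.0,0,0,0,-1,0,0,-2.0,0,0,0,-1,0,0,-2.5,0,0,0,-1,0,0,-2.5,0,0,0,-1,0,0,-2.5,0,0,0,-1,0,0,-2.0,0,0,0,-1,0,0,-1.0,0,0,0,-1,0,0,0,0,0,0,-1]}}

```text
time_s: 19.33
eef_pos: [507.3, -284.9, 270.5]
ee_rot: [0.002, 0.741, 0.672, 0.0]
force: [-0.1, -0.4, -1.6]
grip_width: 0.144
```

```bash
python3 - <<'E'
from h import *
np.set_printoptions(precision=3,suppress=True)
A=cur();print(A)
lens=np.array([618,60,256.5]);V=camframe(-1.5);view=lens-120*V[:,0];R=np.c_[V[:,1],V[:,0],-V[:,2]]
tgt=view+89.6*V[:,2];print(view,tgt,np.linalg.det(R))
way=T(tgt-45*V[:,0]+[0,0,15],R)
M=row(A,way,14)
row(M,T(tgt,R),4)
E
```

```text
[[   0.097    0.995    0.003  507.282]
 [   0.995   -0.097   -0.003 -284.934]
 [  -0.003    0.004   -1.     270.486]
 [   0.       0.       0.       1.   ]]
[514.113  62.72  196.5  ] [469.328  63.893 274.096] 1.0
n 14 row [ 2.459 -0.703 -0.143 -0.425  0.017 -0.056] speed mm 25.6 deg 2.15
    [ 493. -210.  274.]
    [ 477. -134.  275.]
    [460. -59. 274.]
    [442.  15. 270.]
    [430.  65. 266.]
n 4 row [-0.002  0.944  0.329  0.016 -0.012  0.011] speed mm 10.0 deg 0.11
    [459.  64. 272.]
    [469.  64. 274.]
```

Call:
{"name": "carry_out", "arguments": {"steps": [2.46,-0.7,-0.14,-0.43,0.02,-0.06,-1,2.46,-0.7,-0.14,-0.43,0.02,-0.06,-1,2.46,-0.7,-0.14,-0.43,0.02,-0.06,-1,2.46,-0.7,-0.14,-0.43,0.02,-0.06,-1,2.46,-0.7,-0.14,-0.43,0.02,-0.06,-1,2.46,-0.7,-0.14,-0.43,0.02,-0.06,-1,2.46,-0.7,-0.14,-0.43,0.02,-0.06,-1,2.46,-0.7,-0.14,-0.43,0.02,-0.06,-1,2.46,-0.7,-0.14,-0.43,0.02,-0.06,-1,2.46,-0.7,-0.14,-0.43,0.02,-0.06,-1,2.46,-0.7,-0.14,-0.43,0.02,-0.06,-1,2.46,-0.7,-0.14,-0.43,0.02,-0.06,-1,2.46,-0.7,-0.14,-0.43,0.02,-0.06,-1,2.46,-0.7,-0.14,-0.43,0.02,-0.06,-1,0,0,0,0,0,0,-1,0,0,0,0,0,0,-1,0,0,0,0,0,0,-1]}}

```text
time_s: 20.75
eef_pos: [429.5, 65.0, 264.6]
ee_rot: [0.184, 0.69, 0.675, 0.183]
force: [-1.3, 0.0, -0.0]
grip_width: 0.14
```

```bash
python3 - <<'E'
from h import *
np.set_printoptions(precision=3,suppress=True)
A=cur();print(A,readout.sense()["joints"])
lens=np.array([618,60,256.5]);V=camframe(-1.5);view=lens-120*V[:,0];R=np.c_[V[:,1],V[:,0],-V[:,2]]
tgt=view+89.6*V[:,2]
row(A,T(tgt,R),5)
s=cams.capture("side")[:,:,::-1];t=cams.capture("top")[:,:,::-1]
c=np.zeros((500,800,3),np.uint8)
c[:500,:440]=cv2.resize(s[110:285,205:359],(440,500),interpolation=cv2.INTER_CUBIC);c[:,440:]=cv2.resize(t[180:320,200:300],(360,500));cv2.imwrite("pics/k1.png",c)
E
```

```text
[[  0.021   0.865   0.501 429.549]
 [  1.     -0.02   -0.007  64.984]
 [  0.004   0.501  -0.866 264.64 ]
 [  0.      0.      0.      1.   ]] [-0.175 -0.243  2.028  0.108  0.841 -0.204]
n 5 row [-0.003  0.784  0.235  0.002 -0.015  0.006] speed mm 8.2 deg 0.08
    [453.  64. 270.]
    [469.  64. 274.]
```

View pics/k1.png

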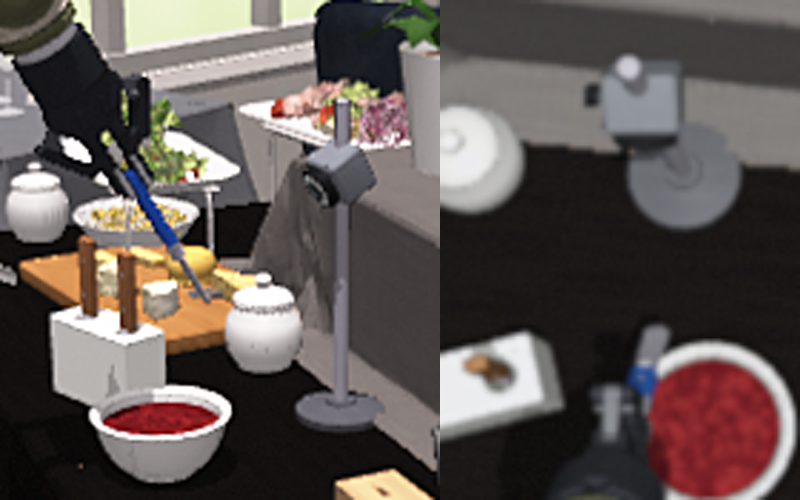

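The knife is firmly held, tilted 30° with the handle up and well clear of everything. I'll advance to the spot.

Call:
{"name": "carry_out", "arguments": {"steps": [0,0.78,0.24,0,0,0,-1,0,0.78,0.24,0,0,0,-1,0,0.78,0.24,0,0,0,-1,0,0.78,0.23,0,0,0,-1,0,0.78,0.23,0,0,0,-1,0,0,0,0,0,0,-1,0,0,0,0,0,0,-1,0,0,0,0,0,0,-1]}}

```text
time_s: 21.52
eef_pos: [469.1, 64.5, 274.3]
ee_rot: [0.184, 0.69, 0.675, 0.183]
force: [-0.0, 0.5, -0.6]
grip_width: 0.14
```

```bash
python3 - <<'E'
from h import *
np.set_printoptions(precision=3,suppress=True)
A=cur();print(A)
lens=np.array([618,60,256.5]);V=camframe(-1.5);view=lens-120*V[:,0]
s=cams.capture("side")[:,:,::-1].copy();t=cams.capture("top")[:,:,::-1].copy()
cv2.imwrite("pics/side5.png",s);cv2.imwrite("pics/top5.png",t)
o=view-35*V[:,2]
out=[]
for im,n,x0,y0,w,h in((s,"side",230,130,100,130),(t,"top",225,195,75,98)):
    k=400/w;v=cv2.resize(im[y0:y0+h,x0:x0+w],None,fx=k,fy=k,interpolation=cv2.INTER_CUBIC)
    for z0,z1,sx,sy in((0,62,4,18),(80,170,13,20)):
        P=np.array([o+V@np.array([a*sx/2,b*sy/2,z]) for z in(z0,z1) for a,b in((1,1),(1,-1),(-1,-1),(-1,1))])
        draw(v,n,P,x0,y0,k,(0,255,0))
    out.append(v[:520])
cv2.imwrite("pics/k2.png",np.hstack(out))
E
```

```text
[[  0.021   0.865   0.501 469.061]
 [  1.     -0.02   -0.006  64.454]
 [  0.005   0.501  -0.865 274.291]
 [  0.      0.      0.      1.   ]]
```

View pics/k2.png

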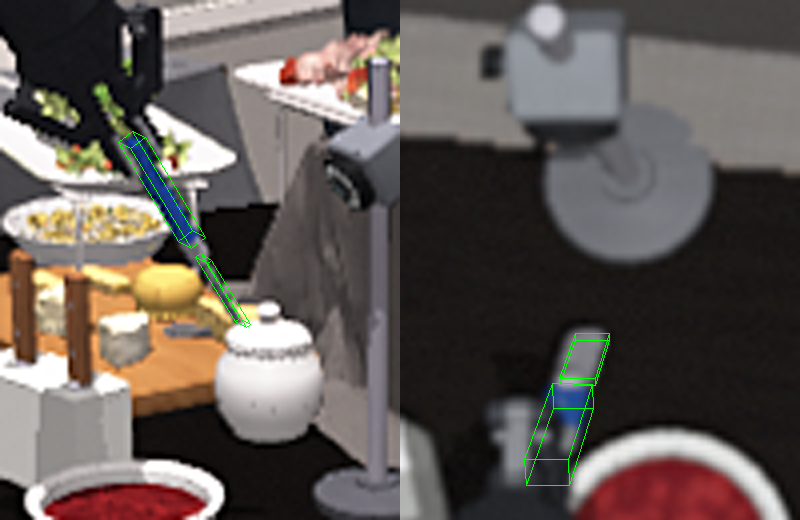

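The model overlay lies on the real knife in both views: blade at (205–248, 255–325) in the side crop and (560–608, 333–385) in the top crop. Both forks are still standing. I'll hold still, check, and hand in.

Call:
{"name": "carry_out", "arguments": {"steps": [0,0,0,0,0,0,-1,0,0,0,0,0,0,-1,0,0,0,0,0,0,-1,0,0,0,0,0,0,-1,0,0,0,0,0,0,-1,0,0,0,0,0,0,-1,0,0,0,0,0,0,-1,0,0,0,0,0,0,-1]}}

```text
time_s: 22.28
eef_pos: [469.2, 64.4, 274.6]
ee_rot: [0.184, 0.69, 0.675, 0.183]
force: [0.6, -0.1, -0.1]
grip_width: 0.143
```

```bash
python3 - <<'E'
from h import *
from rig import finish_job
s=readout.sense();print(s["eef_pos"],s["dq"],s["grip_width"])
print(finish_job())
E
```

```text
[469.23849532  64.38765944 274.55716034] [ 1.41707409e-03  7.43924168e-05 -6.60412833e-04  8.86228224e-04
 -1.04962678e-03 -3.28586687e-04] 0.14285478061065063
the job is handed in; nothing more can be done
None
```

I stood both forks tines down in the holder, one in each well. I then took out the knife and handed in at about 22 s (limit 72 s), still holding it at the inspection camera. `finish_job()` gave no verdict, so I can't confirm a pass.

- **Forks:** both were let go and stand nearly upright, seen in both views after release and again in the last side picture.
- **Knife position:** a model of the correctly shown knife, drawn over the last pictures, matched the real knife to about 2–3 mm in both views. The blade is about 120 mm in front of the lens, handle up and clear of the camera.
- **Knife hold:** the arm was still, and the grip reading of 0.143 (about 12 mm) fits the 13 mm handle.
- **Bystanders:** no contact forces showed up during the moves, and nothing looked disturbed in the pictures. I did not measure their positions again at the end.

Two checks were not clean:
- **Camera-post estimates:** the two views disagreed by about 10 mm at an assumed height, which is explained by an error of about one pixel. The lens position therefore rests on the camera-head overlay fit, good to a few mm and about 2° in yaw.
- **First fork's tip:** the top-view estimate of where it hung above the well was about 10 mm off the side view because the tip blended into shadow. I used the side view, and the fork went in without resistance.

One gripper command was refused for a wrong number of values. Nothing moved, and I sent it again correctly.

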